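Find the spacer that fits the clamping stand

ROBOT

A 6-joint arm with a two-finger parallel gripper is mounted at the origin on a cart in front of the work surface, level with it; the furniture and walls round the work are solid. World frame = base frame: x ahead of the robot, y to its left, z up, the work surface at z = 0. Lengths are in m, angles in rad, forces in N, time in s.
With the tool pointing down it reaches from about 0.35 to 0.8 m from the base axis. Payload 7.3 kg.
Tool frame: the origin (TCP) lies between the finger pads; the fingertips stand 17 mm ahead of it and the grasp point (between the pads) lies 2 mm behind it; z points along the fingers, y is the line along which they close (so a half turn about z gives the same grasp; the last joint's range is limited). The gripper opens to 85 mm and grips with 20 to 120 N. Pads are 22 mm wide; open, the fingers measure 114 mm over their backs; the gripper's body (76 mm by 85 mm) begins 54 mm behind the grasp point. The pads swing forward as they close: fully open they stand 13 mm farther back than shut.
Start: joints at [1.106, 0.342, 1.524, -0, 1.275, -0.146], TCP at [0.165, 0.499, 0.248] pointing down, gripper open.
Joint ranges: [-2.53, 2.53], [-0.77, 2.02], [0.04, 2.7], [-1, 4.14], [0.28, 2.66], [-3.11, 3.11]. Speed limits (rad/s): [2.57, 2.57, 3.14, 3.14, 3.14, 3.14].

INTERFACE

Orientations are given as a 3x3 rotation matrix whose columns are the frame's x, y, z axes.
In Python, from station import telemetry, imaging, bot gives the robot as it stands.
- The arm moves only by the tool apply_moves, never from a script. Its argument "moves" is a list of rows, each a list of 5 numbers: the finger opening in cm, from 0 to 8.54, then the shift along the tool's x, y, z in cm, then the turn about the tool's z in degrees. A call has 1 to 5 rows; each row is the pose to reach, as a shift and turn from the pose commanded when the call began, along the tool's axes at that moment; what a row does not reach only later rows make up. A row lasts 1/8 s, in which the tool goes at most 62.5 mm and 10.7 degrees, less where a joint would pass 70% of its speed; a pose out of reach is approached as far as the arm can. A call with a gripper value outside its range is refused whole. The fingers move at their own pace and stop on an object; "newtons" is the grip in N (left out, the last holds). Time passes only in rows, so rows that repeat a pose let the fingers close. It gives the time, the measured TCP pose, the force, the opening and the grip force at its end, in the units of the state.
- telemetry.get_obs(): the state, without advancing time (a new reading comes with each control period).
- imaging.snapshot(name): name is "side" or "top" or "wrist"; returns the picture (480x640x3 uint8, red, green, blue); there is no depth.
- imaging.calibration(name): a dict with "fx", "fy", "cx", "cy" (pixels), "world_to_cam" (4x4, takes a point from world to camera coordinates). Camera axes: x right, y up, looking along -z (the intrinsics and any distortion apply to the point x, -y, -z); pixel columns grow to the right and rows downward; lengths in m; the calibration is good to about 2 mm. A picture is of the moment at which its call begins: read the wrist's pose just before it. calibration takes no time and is no camera call; for the wrist camera it gives the pose at the moment of the call.
- bot.close_job(): hands the job in; it is judged then, once.
The state is a dict: "clock": time; "joint_pos": joint angles; "qd": joint speeds; "tau": joint torques, N m; "ee_pos": TCP position; "orientation": TCP orientation; "ft_force": force on the tool from outside, world axes, zero at the start; "wrist_torque": the same for the moment, N m; "grip_width": finger opening in m; "grip_force": force on a finger pad.
Only numpy, scipy, OpenCV 4.12 (cv2) and the standard library are available. Lean on these libraries where they do the work, as an engineer would, in place of code of your own. Each camera call takes 0.05 s, during which the arm holds its last target. There are 200 camera calls.

TASK

Find out by trial which of the three spacer plates in the white rack fits snugly in the gap of the clamping stand, and slide that one, standing on edge, along the guide wall and under the bridge until it is fully home against the end stop, with the jaw's sprung feeler pushed in by it. You will have to set it down in front of the bridge and take it again by its tail. Leave the other two standing in the rack, and do not knock the beaker, the lamp or the black dust cap.

Things in the scene. Friction and masses are not known exactly. Their poses are not given: they have to be found in the camera images.
- stand: Clamping stand, bolted down: grey base plate 227 x 142 x 10 mm carrying aluminium parts. Origin on the bench; its x is the way a spacer is slid in (away from the robot), z up. In its frame, mm: the guide wall has its flat face at y = 0 (wall y -12 to 0, x -110 to 105, top z 35). The spacer's bed is the base top, z = 10, beside this face at y > 0, open above from x = -110 to -2.
- mouth (a point): Foot of the wall face at the gap's entry: stand x 4, y 0, z 10 mm. The gap is between wall face and the bolted-on jaw facing it (x 4 to 52, out to y 60, top z 38, entry corner rounded, radius 6). Its width is 15.5, 19.5 or 23.5 mm: it changes from start to start and is not told.
- bridge (a point): Middle of the top of the bridge over the gap's entry: stand x 6, y 30, z 86 mm. Beam x -2 to 14, y -14 to 72, underside z 76, on posts at y -14 to -2 and 60 to 72. A hand holding a spacer at its middle cannot pass it.
- end_stop (a point): Foot of the wall at the end stop: stand x 95, y 0, z 10 mm. The stop's face is at x = 95, top z 50. A spacer fully home touches it: its centre is then at x = 30, and 33 mm of its tail stick out before the bridge.
- parked (a point): Between the two spare jaws parked behind the guide wall: stand x 56, y -18, z 10 mm. They fill x 6 to 106, y -18 to -63, up to z 38 mm (pointers to z 43). They are not used; which jaw is in use varies and they look alike but for their depth.
- rack: White plastic rack, fixed, 144 x 156 x 62 mm. Origin on the bench at its centre; x along the spacers, z up. Three slots at y = -55, 0, 55 mm, 28 mm wide, 134 mm long, floor at z = 6. Comb blocks up to z = 62 close in the slots at both ends (|x| > 32 mm); between (|x| < 32) it is open, with 33 mm or more between neighbouring spacers.
- spacer_thin: Plain grey plastic plate, 130 mm long (its x), 14 mm thick (its y), 60 mm high (its z), 0.11 to 0.22 kg; the thinnest of three that differ only in thickness (14, 18, 22 mm). Origin: centre of its underside. Stands on its long edge in one of the rack's slots (which one varies), top 66 mm above the bench.
- spacer_mid: Plain grey plastic plate, 130 mm long (its x), 18 mm thick (its y), 60 mm high (its z), 0.11 to 0.22 kg; the middle of three that differ only in thickness (14, 18, 22 mm). Origin: centre of its underside. Stands on its long edge in one of the rack's slots (which one varies), top 66 mm above the bench.
- spacer_thick: Plain grey plastic plate, 130 mm long (its x), 22 mm thick (its y), 60 mm high (its z), 0.11 to 0.22 kg; the thickest of three that differ only in thickness (14, 18, 22 mm). Origin: centre of its underside. Stands on its long edge in one of the rack's slots (which one varies), top 66 mm above the bench.
- feeler_a (a joint): Sprung leaf with dark pointer on one of the jaws; not told which name is the jaw in use; parked ones stay at 0. Rad: 0 at rest, tip 5 mm out of the jaw face, 31 mm inside the entry. A spacer that fills the gap (1.5 mm clearance) turns it and its pointer to 0.15 to 0.25 (1 to 2 N at the tip); one too thin, along the wall, leaves it below 0.08.
- feeler_b (a joint): Sprung leaf with dark pointer on one of the jaws; not told which name is the jaw in use; parked ones stay at 0. Rad: 0 at rest, tip 5 mm out of the jaw face, 31 mm inside the entry. A spacer that fills the gap (1.5 mm clearance) turns it and its pointer to 0.15 to 0.25 (1 to 2 N at the tip); one too thin, along the wall, leaves it below 0.08.
- feeler_c (a joint): Sprung leaf with dark pointer on one of the jaws; not told which name is the jaw in use; parked ones stay at 0. Rad: 0 at rest, tip 5 mm out of the jaw face, 31 mm inside the entry. A spacer that fills the gap (1.5 mm clearance) turns it and its pointer to 0.15 to 0.25 (1 to 2 N at the tip); one too thin, along the wall, leaves it below 0.08.
- beaker: Bystander: clear glass beaker, 55 mm across, 70 mm tall, loose. Origin: centre of its underside.
- spirit_lamp: Bystander: round glass spirit lamp, 74 mm across, 89 mm tall, loose. Origin: centre of its underside.
- dust_cap: Bystander: round black dust cap, 41 mm across, 12 mm tall, loose. Origin: centre of its underside.

How it is judged:
At the end, for the whole second after the job is handed in: One spacer stands on edge (0.08 rad) on the base plate, along the wall (0.06 rad, under 2.2 mm off it), within 4 mm of the end stop; the feeler in use is pushed in over 0.1 rad (only the spacer that fills the gap does that); the other two stand in rack slots, within 10 mm of the floor; all at rest (((x of spacer_thin in the frame of stand between 0.026 and 0.034 m and y of spacer_thin in the frame of stand between 0.0055 and 0.0092 m and z of spacer_thin in the frame of stand between 0.006 and 0.014 m and angle between spacer_thin's own z axis and vertical below 0.08 rad and angle between the x axis of spacer_thin and the x axis of stand, either way round below 0.06 rad and linear speed of each of spacer_thin, spacer_mid, spacer_thick below 0.02 m/s and x of spacer_mid in the frame of rack between -0.02 and 0.02 m and y of spacer_mid in the frame of rack between -0.075 and 0.075 m and z of each of spacer_mid, spacer_thick in the frame of rack below 0.016 m and angle between each of spacer_mid, spacer_thick's own z axis and vertical below 0.3 rad and x of spacer_thick in the frame of rack between -0.02 and 0.02 m and y of spacer_thick in the frame of rack between -0.075 and 0.075 m) or (x of spacer_mid in the frame of stand between 0.026 and 0.034 m and y of spacer_mid in the frame of stand between 0.0075 and 0.0112 m and z of spacer_mid in the frame of stand between 0.006 and 0.014 m and angle between spacer_mid's own z axis and vertical below 0.08 rad and angle between the x axis of spacer_mid and the x axis of stand, either way round below 0.06 rad and linear speed of each of spacer_mid, spacer_thin, spacer_thick below 0.02 m/s and x of spacer_thin in the frame of rack between -0.02 and 0.02 m and y of spacer_thin in the frame of rack between -0.075 and 0.075 m and z of each of spacer_thin, spacer_thick in the frame of rack below 0.016 m and angle between each of spacer_thin, spacer_thick's own z axis and vertical below 0.3 rad and x of spacer_thick in the frame of rack between -0.02 and 0.02 m and y of spacer_thick in the frame of rack between -0.075 and 0.075 m) or (x of spacer_thick in the frame of stand between 0.026 and 0.034 m and y of spacer_thick in the frame of stand between 0.0095 and 0.0132 m and z of spacer_thick in the frame of stand between 0.006 and 0.014 m and angle between spacer_thick's own z axis and vertical below 0.08 rad and angle between the x axis of spacer_thick and the x axis of stand, either way round below 0.06 rad and linear speed of each of spacer_thick, spacer_thin, spacer_mid below 0.02 m/s and x of spacer_thin in the frame of rack between -0.02 and 0.02 m and y of spacer_thin in the frame of rack between -0.075 and 0.075 m and z of each of spacer_thin, spacer_mid in the frame of rack below 0.016 m and angle between each of spacer_thin, spacer_mid's own z axis and vertical below 0.3 rad and x of spacer_mid in the frame of rack between -0.02 and 0.02 m and y of spacer_mid in the frame of rack between -0.075 and 0.075 m)) and value of joint any of feeler_a, feeler_b, feeler_c above 0.1 rad); the robot touches nothing.
It fails at once if the beaker is knocked (moved by more than 25 mm) (distance of beaker from where it was at the start of the episode above 0.025 m).
It fails at once if the spirit lamp is knocked (moved by more than 25 mm) (distance of spirit_lamp from where it was at the start of the episode above 0.025 m).
It fails at once if the dust cap is knocked (moved by more than 25 mm) (distance of dust_cap from where it was at the start of the episode above 0.025 m).
It also fails if it takes over 72 s, if anything falls off the work surface, if the arm or the gripper's body presses on something with over 40 N, if the wrist force passes 120 N, or if a joint passes its speed limit or range.

## Working session

There is one attempt and no reset: what is moved stays moved. The work goes in short steps, Python scripts to look and compute and a tool call to move; the robot and the scene stay as the last step left them, time stands still between calls to the robot, and variables do not carry over. Pictures are saved under pics/ and viewed, at most 10 in all, crops included, and the job is handed in when it is done.

Besides the shell and the picture viewer there is one more tool, called as name(argument=value, ...) on one line, values as JSON. apply_moves: Moves the arm, as the interface text tells. Its arguments: {"type":"object","properties":{"moves":{"type":"array"},"newtons":{"type":"number"}},"required":["moves"]}

```bash
mkdir -p pics; ls; python3 - <<'E'
from station import telemetry, imaging, bot
import cv2,json
print({k:v for k,v in telemetry.get_obs().items()})
for n in("top","side"):
    im=imaging.snapshot(n); cv2.imwrite(f"pics/{n}0.png",im[:,:,::-1]); c=imaging.calibration(n); print(n,c)
E
```

```text
pics
{'clock': 0.0, 'joint_pos': array([ 1.10604158e+00,  3.42712144e-01,  1.52507115e+00, -2.83760539e-05,
        1.27540650e+00, -1.45963300e-01]), 'qd': array([-1.08505870e-03, -4.17270974e-04,  2.65369935e-04, -6.12371330e-04,
        1.37756373e-05, -2.70510570e-04]), 'tau': array([-1.16778410e-03, -4.33674002e+01, -2.46009725e+01, -3.24728435e-04,
        7.99009809e-03,  2.40014106e-05]), 'ee_pos': array([0.16433099, 0.4981946 , 0.24761255]), 'orientation': array([[-9.49617420e-01,  3.13410715e-01, -6.91575533e-04],
       [ 3.13411411e-01,  9.49616351e-01, -1.43989975e-03],
       [ 2.05451423e-04, -1.58410155e-03, -9.99998724e-01]]), 'ft_force': array([ 0.32256325, -0.26524314, -0.15650514]), 'wrist_torque': array([-0.03462909,  0.00236432, -0.00258285]), 'grip_force': 0.0, 'grip_width': 0.08556849367933864}
top {'fx': 530.463724845748, 'fy': 530.463724845748, 'cx': 314.11103126100915, 'cy': 246.09955238368855, 'world_to_cam': array([[ 0.01308318, -0.99987604, -0.00875941,  0.02032594],
       [ 0.99134682,  0.01182627,  0.13073496, -0.64044363],
       [-0.13061516, -0.01039404,  0.99137866, -1.02082538],
       [ 0.        ,  0.        ,  0.        ,  1.        ]])}
side {'fx': 463.80232829687947, 'fy': 463.80232829687947, 'cx': 323.0474213075073, 'cy': 241.03916764365525, 'world_to_cam': array([[ 0.9411669 , -0.33780938,  0.00947082, -0.55882452],
       [ 0.22192722,  0.63895837,  0.73653276, -0.20253759],
       [-0.25485913, -0.69109842,  0.67633557, -0.72955031],
       [ 0.        ,  0.        ,  0.        ,  1.        ]])}
```

View pics/top0.png

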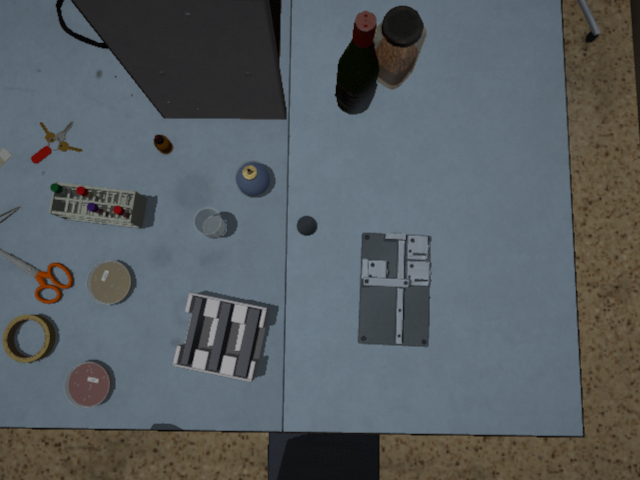

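View pics/side0.png

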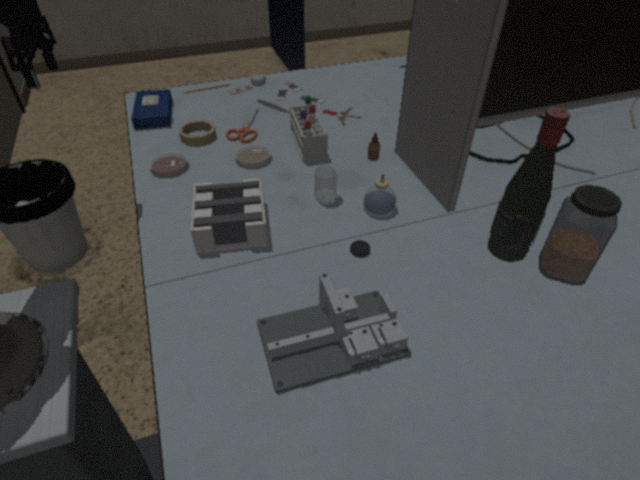

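The top picture shows the stand at about (395,290), with its wall at column 400 and the jaw in use to the wall's left. The rack is at (222,338), holding three dark plates, with the cap at (307,225), the beaker at (211,222) and the lamp at (254,180). The side view agrees.

```bash
cat > h.py <<'E'
import numpy as np, cv2
from station import telemetry, imaging
def ray(c,u,v):
    M=c["world_to_cam"];R=M[:3,:3];t=M[:3,3]
    d=R.T@np.array([(u-c["cx"])/c["fx"],-(v-c["cy"])/c["fy"],-1.]); return -R.T@t,d
def onz(c,u,v,z):
    o,d=ray(c,u,v); return o+d*(z-o[2])/d[2]
def proj(c,p):
    M=c["world_to_cam"];q=M[:3,:3]@np.asarray(p,float)+M[:3,3]
    return np.array([c["cx"]+c["fx"]*q[0]/-q[2], c["cy"]-c["fy"]*q[1]/-q[2]])
def shot(n,f):
    c=imaging.calibration(n); im=imaging.snapshot(n)[:,:,::-1].copy(); cv2.imwrite("pics/"+f,im); return c,im
E
python3 - <<'E'
import cv2,numpy as np
im=cv2.imread("pics/top0.png")
a=cv2.resize(im[225:355,350:440],None,fx=4.4,fy=4.4,interpolation=cv2.INTER_CUBIC)
b=cv2.resize(im[285:385,170:275],None,fx=3.8,fy=3.8,interpolation=cv2.INTER_CUBIC)
o=np.zeros((580,800,3),np.uint8); o[:a.shape[0],:a.shape[1]]=a; o[:b.shape[0],400:400+b.shape[1]]=b
o=cv2.convertScaleAbs(o,alpha=1.6)
cv2.imwrite("pics/c1.png",o)
E
```

```text
(no output)
```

View pics/c1.png

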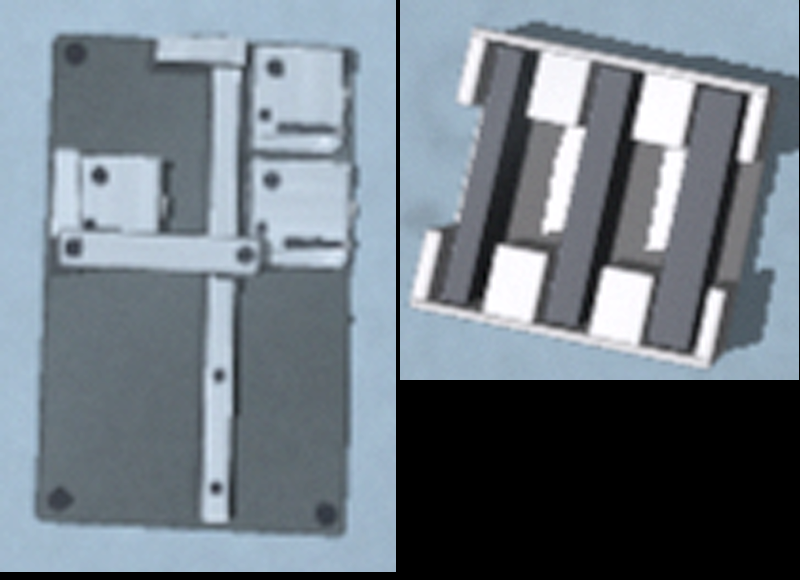

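The crop shows the wall top running from (202,520) to (215,68), the jaw in use with its face at column 160, and parked jaws on the right. In the rack the plates get thicker from left to right.

```bash
cat > m.py <<'E'
from h import *
c=imaging.calibration("top"); im=cv2.imread("pics/top0.png"); g=cv2.cvtColor(im,cv2.COLOR_BGR2GRAY).astype(float)
def edges(row,a,b):
    s=g[row,a:b]; t=(s.min()+s.max())/2; i=np.where(np.diff((s>t).astype(int))!=0)[0]
    return [a+k+(t-s[k])/(s[k+1]-s[k]) for k in i]
L=[];Rr=[]
for r in range(291,341):
    e=edges(r,388,412)
    if len(e)==2: L.append(onz(c,e[0],r,.035)[:2]); Rr.append(onz(c,e[1],r,.035)[:2])
L=np.array(L);Rr=np.array(Rr)
p=np.polyfit(L[:,0],L[:,1],1); q=np.polyfit(Rr[:,0],Rr[:,1],1)
print("wall left y=",p,"right",q,"width",np.polyval(p,.45)-np.polyval(q,.45), len(L), np.std(L[:,1]-np.polyval(p,L[:,0])))
for col in (398,399,400):   # wall near end
    s=g[335:352,col]; t=(s.max()+s.min())/2; k=np.where((s[:-1]>t)&(s[1:]<=t))[0][0]; v=335+k+(s[k]-t)/(s[k]-s[k+1]); print("end",onz(c,col,v,.035)[:2])
print("endstop far",onz(c,350+200/4.4,225+40/4.4,.05)[:2])
for nm,u,v,z in(("jaw edge",160,200,.038),("wallL",212,200,.035),("bridge f",150,268,.086),("bridge b",150,233,.086)): print(nm,onz(c,350+u/4.4,225+v/4.4,z)[:2])
R=[onz(c,170+(u-400)/3.8,285+v/3.8,.062)[:2] for u,v in((475,30),(768,88),(710,365),(413,303))]
R=np.array(R);print(R, "ctr",R.mean(0)); dx=R[0]+R[1]-R[2]-R[3]; print("yaw",np.degrees(np.arctan2(dx[1],dx[0])),np.linalg.norm(R[0]-R[1]),np.linalg.norm(R[0]-R[3]))
for nm,pl in(("thin",((505,48),(455,303))),("mid",((613,70),(563,322))),("thick",((720,92),(672,345)))):
    w=[onz(c,170+(u-400)/3.8,285+v/3.8,.066)[:2] for u,v in pl]; print(nm,w,np.mean(w,0))
for nm,u,v,z in(("beaker",211,222,.035),("lamp",254,180,.05),("cap",307,225,.012)): print(nm,onz(c,u,v,z)[:2])
E
python3 m.py
```

```text
wall left y= [-0.03457646 -0.11803676] right [-0.03537935 -0.12946604] width 0.011790582589237347 45 0.00041653173080100954
end [ 0.44985472 -0.13912461]
end [ 0.4498433  -0.14108853]
end [ 0.45024978 -0.14305573]
endstop far [ 0.66516386 -0.1334725 ]
jaw edge [ 0.59334676 -0.11656132]
wallL [ 0.59389936 -0.14057729]
bridge f [ 0.5596829  -0.10603851]
bridge b [ 0.57480485 -0.10610116]
[[0.54272086 0.26912766]
 [0.5151489  0.11812979]
 [0.37692698 0.14380308]
 [0.40528062 0.29441514]] ctr [0.46001934 0.20636892]
yaw -10.473837064376548 0.1534945242250477 0.13974718801397878
thin [array([0.5336096 , 0.25242666]), array([0.4059449 , 0.27222602])] [0.46977725 0.26232634]
mid [array([0.5231692, 0.1968983]), array([0.39737814, 0.21760503])] [0.46027367 0.20725167]
thick [array([0.51276156, 0.14208768]), array([0.38689328, 0.16260484])] [0.44982742 0.15234626]
beaker [0.68799464 0.23868217]
lamp [0.77259471 0.15168937]
cap [0.68803209 0.04396375]
```

```bash
cat > plan.py <<'E'
import sys
from h import *
# plan.py x y z yaw : shift (cm, tool axes) and turn to bring TCP there with tool -x along yaw (deg)
o=telemetry.get_obs(); x,y,z,yaw=map(float,sys.argv[1:5]); R=o["orientation"]
d=R.T@(np.array([x,y,z])-o["ee_pos"])*100
cur=np.degrees(np.arctan2(-R[1,0],-R[0,0])); print("pos",o["ee_pos"].round(4),"yaw",cur.round(2),"t",o["clock"])
print("shift",d.round(2),"turn",round(cur-yaw,2),"F",o["ft_force"].round(1),"w",round(o["grip_width"],4))
E
python3 plan.py 0.5 -0.11 0.25 -2
python3 -c "
from h import *
c=imaging.calibration('wrist');M=c['world_to_cam'];R=telemetry.get_obs()['orientation'];p=-M[:3,:3].T@M[:3,3]
print(c['fx'],c['cx'],c['cy'],R.T@(p-telemetry.get_obs()['ee_pos']),R.T@M[:3,:3].T)"
```

```text
pos [0.1644 0.4983 0.2477] yaw -18.27 t 0.1
shift [-50.93 -47.24  -0.18] turn -16.27 F [ 0.9  0.2 -0.4] w 0.0855
358.2437664128676 318.0823995265406 241.51903784885886 [ 0.06951394 -0.00025054 -0.12690286] [[ 3.07447929e-04  9.63091126e-01  2.69175385e-01]
 [ 9.99999917e-01 -2.23758970e-04 -3.41590019e-04]
 [-2.68751909e-04  2.69175467e-01 -9.63091115e-01]]
```

```bash
python3 plan.py 0.60 -0.125 0.2 -2
```

```text
pos [0.1644 0.4983 0.2477] yaw -18.27 t 0.1
shift [-60.9  -45.53   4.82] turn -16.27 F [ 0.9  0.2 -0.4] w 0.0855
```

apply_moves(moves=[[8.5,-5,-5,0,-4],[8.5,-10,-10,0,-8],[8.5,-15,-15,0,-12],[8.5,-20,-19,0,-16],[8.5,-24,-23,0,-16]])

```text
clock: 0.72
ee_pos: [0.3115, 0.2209, 0.2483]
orientation: [[-0.999, 0.038, 0.0], [0.038, 0.999, 0.0], [-0.0, 0.0, -1.0]]
ft_force: [1.1, 0.4, 0.0]
grip_width: 0.0848
grip_force: 0.0
```

apply_moves(moves=[[8.5,-4,-4.5,0,0],[8.5,-9,-9,0,0],[8.5,-14,-13.5,0,0],[8.5,-18.5,-18,0,0],[8.5,-22,-23,0,0]])

```text
clock: 1.35
ee_pos: [0.5177, -0.0101, 0.2479]
orientation: [[-0.999, 0.039, -0.0], [0.039, 0.999, 0.0], [0.0, 0.0, -1.0]]
ft_force: [0.6, 0.9, -0.1]
grip_width: 0.0848
grip_force: 0.0
```

```bash
python3 plan.py 0.60 -0.125 0.2 -2
```

```text
pos [ 0.5177 -0.0101  0.2479] yaw -2.26 t 1.35
shift [ -8.68 -11.16   4.78] turn -0.26 F [ 0.6  0.9 -0.1] w 0.0848
```

apply_moves(moves=[[8.5,-3.5,-4.5,1,0],[8.5,-6.5,-8,3,0],[8.5,-8.2,-10.7,4.7,0],[8.5,-8.2,-10.7,4.7,0],[8.5,-8.2,-10.7,4.7,0]])

```text
clock: 1.98
ee_pos: [0.5939, -0.118, 0.2013]
orientation: [[-0.999, 0.039, -0.001], [0.039, 0.999, 0.001], [0.001, 0.001, -1.0]]
ft_force: [-0.4, -0.1, 0.7]
grip_width: 0.085
grip_force: 0.0
```

```bash
python3 - <<'E'
from h import *
print(telemetry.get_obs()["ee_pos"])
c,im=shot("wrist","w1.png")
import pickle; pickle.dump(c,open("w1.pkl","wb"))
E
```

```text
[ 0.59387173 -0.11799625  0.20125683]
```

View pics/w1.png

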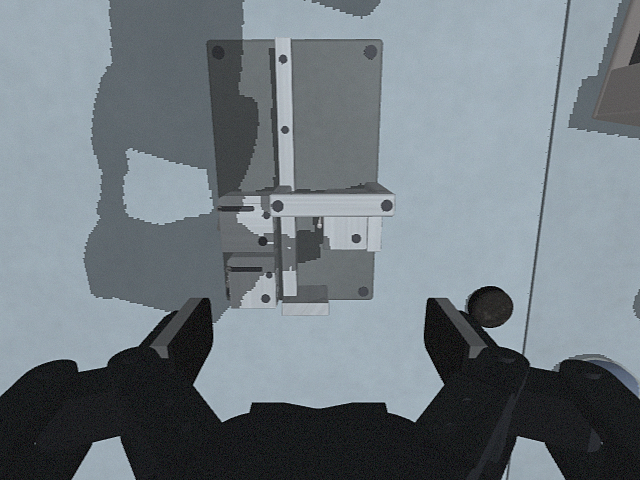

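The wrist picture (seen from beyond the stand, so mirrored) shows the wall's face near column 297 and the jaw's face near column 324, around row 240. I'll measure the gap there.

```bash
python3 - <<'E'
from h import *
import pickle
c=pickle.load(open("w1.pkl","rb")); g=cv2.cvtColor(cv2.imread("pics/w1.png"),cv2.COLOR_BGR2GRAY)
th=np.radians(-2);ex=np.array([np.cos(th),np.sin(th)]);ey=np.array([-ex[1],ex[0]]);O=np.array([.560,-.1374])
S=lambda p:np.array([(p[:2]-O)@ex,(p[:2]-O)@ey]).round(4)
for r in range(218,250,4): print(r,list(g[r,284:340]))
for n,u,v,z in(("wall",297,230,.035),("wall",297,245,.035),("wall nr",293.5,150,.035),("wall near end",290,39,.035),("jaw",324,230,.038),("jaw",324,245,.038),("bridge",333,193,.086),("bridge",333,216,.086)): print(n,S(onz(c,u,v,z)))
E
```

```text
218 [np.uint8(181), np.uint8(178), np.uint8(180), np.uint8(186), np.uint8(186), np.uint8(182), np.uint8(184), np.uint8(187), np.uint8(186), np.uint8(191), np.uint8(152), np.uint8(73), np.uint8(101), np.uint8(111), np.uint8(122), np.uint8(112), np.uint8(116), np.uint8(114), np.uint8(113), np.uint8(113), np.uint8(115), np.uint8(112), np.uint8(113), np.uint8(109), np.uint8(115), np.uint8(113), np.uint8(113), np.uint8(124), np.uint8(102), np.uint8(61), np.uint8(62), np.uint8(64), np.uint8(65), np.uint8(64), np.uint8(57), np.uint8(129), np.uint8(148), np.uint8(81), np.uint8(79), np.uint8(120), np.uint8(181), np.uint8(190), np.uint8(189), np.uint8(189), np.uint8(184), np.uint8(188), np.uint8(192), np.uint8(192), np.uint8(190), np.uint8(192), np.uint8(184), np.uint8(181), np.uint8(180), np.uint8(185), np.uint8(188), np.uint8(188)]
222 [np.uint8(180), np.uint8(178), np.uint8(180), np.uint8(185), np.uint8(179), np.uint8(185), np.uint8(178), np.uint8(176), np.uint8(185), np.uint8(186), np.uint8(164), np.uint8(106), np.uint8(97), np.uint8(108), np.uint8(118), np.uint8(120), np.uint8(115), np.ui
[... 4983 characters left out ...]
7), np.uint8(67), np.uint8(69), np.uint8(67), np.uint8(67), np.uint8(70), np.uint8(74), np.uint8(67), np.uint8(70), np.uint8(65), np.uint8(71), np.uint8(66), np.uint8(67), np.uint8(66), np.uint8(62), np.uint8(95), np.uint8(120), np.uint8(116), np.uint8(108), np.uint8(102), np.uint8(106), np.uint8(107), np.uint8(111), np.uint8(110), np.uint8(104), np.uint8(97), np.uint8(149), np.uint8(196), np.uint8(187), np.uint8(188), np.uint8(186), np.uint8(177), np.uint8(181), np.uint8(184), np.uint8(182), np.uint8(180)]
wall [0.0353 0.0031]
wall [0.0485 0.0029]
wall nr [-0.0299  0.0017]
wall near end [-0.1089  0.0009]
jaw [0.0347 0.0258]
jaw [0.0477 0.0258]
bridge [-0.0027  0.0311]
bridge [0.0131 0.0312]
```

The gap is about 28 px × 0.83 mm ≈ 23.3 mm, so it's the 23.5 mm one. The thick plate, rightmost in the rack, is the candidate. I'll go above it.

```bash
python3 plan.py 0.45 0.152 0.2 -9.3
```

```text
pos [ 0.594  -0.1177  0.2018] yaw -2.23 t 2.025
shift [15.44 26.39  0.18] turn 7.07 F [-0.2  0.3  0.3] w 0.0849
```

apply_moves(moves=[[4.4,3,5,0,2],[4.4,6,10,0,4],[4.4,9.5,16,0,6],[4.4,12.5,21.5,0,7],[4.4,15.4,26.4,0,7]])

```text
clock: 2.65
ee_pos: [0.4499, 0.1524, 0.2025]
orientation: [[-0.987, 0.16, 0.002], [0.16, 0.987, 0.001], [-0.002, 0.001, -1.0]]
ft_force: [0.6, -0.5, 0.1]
grip_width: 0.0444
grip_force: 0.0
```

apply_moves(moves=[[4.4,0,0,0,0],[4.4,0,0,0,0]])

```text
clock: 2.9
ee_pos: [0.4514, 0.1505, 0.2022]
orientation: [[-0.987, 0.159, 0.002], [0.159, 0.987, 0.0], [-0.002, 0.0, -1.0]]
ft_force: [-0.4, -0.2, -0.1]
grip_width: 0.044
grip_force: 0.0
```

```bash
python3 plan.py 0.45 0.152 0.2 -9.3; python3 - <<'E'
from h import *
c,im=shot("wrist","w2.png")
import pickle; pickle.dump(c,open("w2.pkl","wb"))
E
```

```text
pos [0.4514 0.1505 0.2022] yaw -9.15 t 2.9
shift [0.17 0.13 0.22] turn 0.15 F [-0.4 -0.2 -0.1] w 0.044
```

View pics/w2.png

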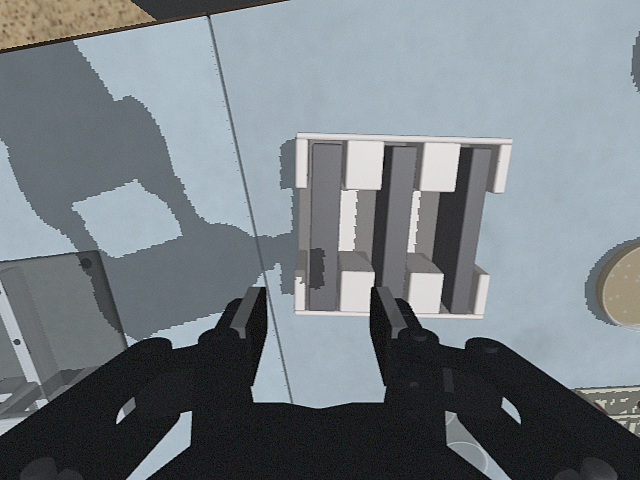

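The thick plate's top runs from columns 313–341 at row 145 to about 309–337 at row 310.

```bash
python3 - <<'E'
from h import *
import pickle
c=pickle.load(open("w2.pkl","rb")); g=cv2.cvtColor(cv2.imread("pics/w2.png"),cv2.COLOR_BGR2GRAY)
for r in (150,170,230,295): print(r,' '.join(map(str,g[r,304:346])))
a=np.array([onz(c,u,v,.066)[:2] for u,v in((313.5,144),(341,144),(337,309),(309,309))])
print(a.round(4),a.mean(0).round(4),np.linalg.norm(a[0]-a[1]),np.linalg.norm(a[0]-a[3])); d=a[3]-a[0]; print(np.degrees(np.arctan2(d[1],d[0])))
E
```

```text
150 224 224 214 175 96 105 143 117 85 101 123 120 119 118 118 121 124 116 121 121 122 118 120 120 119 124 118 120 121 121 122 123 121 125 127 121 124 122 98 82 95 94
170 224 225 202 146 83 115 138 116 84 112 118 119 118 122 118 118 119 118 122 118 119 120 123 120 117 120 120 124 125 119 125 119 125 125 121 126 118 91 79 100 96 95
230 130 132 131 133 136 122 96 97 111 111 118 116 113 118 115 116 114 117 113 113 117 118 115 122 118 119 115 116 121 118 117 118 120 107 108 180 228 222 222 220 219 220
295 189 120 92 104 92 80 103 111 110 108 107 109 108 106 114 111 113 106 107 108 102 109 112 111 106 108 109 108 110 111 109 107 102 99 94 86 136 197 215 219 215 218
[[0.3844 0.1581]
 [0.3874 0.1773]
 [0.5139 0.156 ]
 [0.5103 0.1337]] [0.449  0.1563] 0.01948071727530665 0.12830204766992667
-10.944903236799947
```

```bash
python3 plan.py 0.449 0.1555 0.052 -10.4
```

```text
pos [0.4518 0.1498 0.202 ] yaw -9.24 t 2.95
shift [ 0.39  0.51 15.  ] turn 1.16 F [-0.4 -1.1  0.6] w 0.0439
```

apply_moves(moves=[[4.4,0.3,0.5,3,1.2],[4.4,0.3,0.5,7,1.2],[4.4,0.3,0.5,10,1.2],[4.4,0.3,0.5,13,1.2],[4.4,0.3,0.5,15,1.2]], newtons=25)

```text
clock: 3.58
ee_pos: [0.4498, 0.1539, 0.05]
orientation: [[-0.983, 0.184, -0.001], [0.184, 0.983, -0.0], [0.001, -0.0, -1.0]]
ft_force: [-0.0, 0.6, 0.9]
grip_width: 0.0439
grip_force: 0.0
```

apply_moves(moves=[[4.4,0,0,0,0],[2.6,0,0,0,0],[1.6,0,0,0,0],[1.6,0,0,0,0],[1.6,0,0,0,0]], newtons=25)

```text
clock: 4.2
ee_pos: [0.4501, 0.1553, 0.0522]
orientation: [[-0.983, 0.181, 0.002], [0.181, 0.983, 0.0], [-0.002, 0.0, -1.0]]
ft_force: [0.5, -2.2, 6.8]
grip_width: 0.0215
grip_force: 30.2
```

apply_moves(moves=[[1.6,0,0,0,0],[1.6,0,0,-2,0],[1.6,0,0,-5,0],[1.6,0,0,-8.5,0],[1.6,0,0,-12,0]], newtons=45)

```text
clock: 4.82
ee_pos: [0.4488, 0.1555, 0.1722]
orientation: [[-0.983, 0.181, -0.001], [0.181, 0.983, 0.0], [0.001, 0.0, -1.0]]
ft_force: [0.9, -0.1, -1.4]
grip_width: 0.0211
grip_force: 44.6
```

apply_moves(moves=[[1.6,0,0,-1,0],[1.6,0,0,-1,0]])

```text
clock: 5.08
ee_pos: [0.4491, 0.1554, 0.181]
orientation: [[-0.983, 0.182, 0.0], [0.182, 0.983, 0.0], [-0.0, 0.0, -1.0]]
ft_force: [-0.1, -0.6, -1.8]
grip_width: 0.0211
grip_force: 44.6
```

```bash
python3 plan.py 0.475 -0.115 0.18 -2
```

```text
pos [0.4491 0.1554 0.181 ] yaw -10.46 t 5.075
shift [ -7.45 -26.12   0.09] turn -8.46 F [-0.1 -0.6 -1.8] w 0.0211
```

apply_moves(moves=[[1.6,-1.5,-5,0,-2],[1.6,-3,-10,0,-4],[1.6,-4.5,-15.5,0,-6],[1.6,-6,-21,0,-8],[1.6,-8,-26.5,0,-8.4]])

```text
clock: 5.7
ee_pos: [0.4789, -0.1211, 0.1793]
orientation: [[-0.999, 0.036, -0.003], [0.036, 0.999, 0.002], [0.003, 0.002, -1.0]]
ft_force: [0.7, -0.1, -0.8]
grip_width: 0.0211
grip_force: 44.7
```

apply_moves(moves=[[1.6,0,0,3,0],[1.6,0,0,6,0],[1.6,0,0,8,0],[1.6,0,0,8,0],[1.6,0,0,8,0]])

```text
clock: 6.32
ee_pos: [0.4799, -0.1197, 0.1011]
orientation: [[-0.999, 0.036, -0.001], [0.036, 0.999, 0.0], [0.001, 0.0, -1.0]]
ft_force: [-0.4, -0.1, -1.1]
grip_width: 0.0215
grip_force: 44.9
```

```bash
python3 plan.py 0.4806 -0.1197 0.1 -2.1; python3 - <<'E'
from h import *
c,im=shot("top","t2.png")
c2,s=shot("side","s2.png")
o=np.zeros((580,800,3),np.uint8)
a=cv2.resize(im[215:375,340:460],None,fx=3.3,fy=3.3,interpolation=cv2.INTER_CUBIC); b=cv2.resize(s[230:400,230:430],None,fx=2,fy=2,interpolation=cv2.INTER_CUBIC)
o[:a.shape[0],:a.shape[1]]=a; o[:b.shape[0],400:400+b.shape[1]]=b
cv2.imwrite("pics/c2.png",cv2.convertScaleAbs(o,alpha=1.5))
E
```

```text
pos [ 0.4799 -0.1197  0.1011] yaw -2.06 t 6.325
shift [-0.07  0.    0.11] turn 0.04 F [-0.4 -0.1 -1.1] w 0.0215
```

View pics/c2.png

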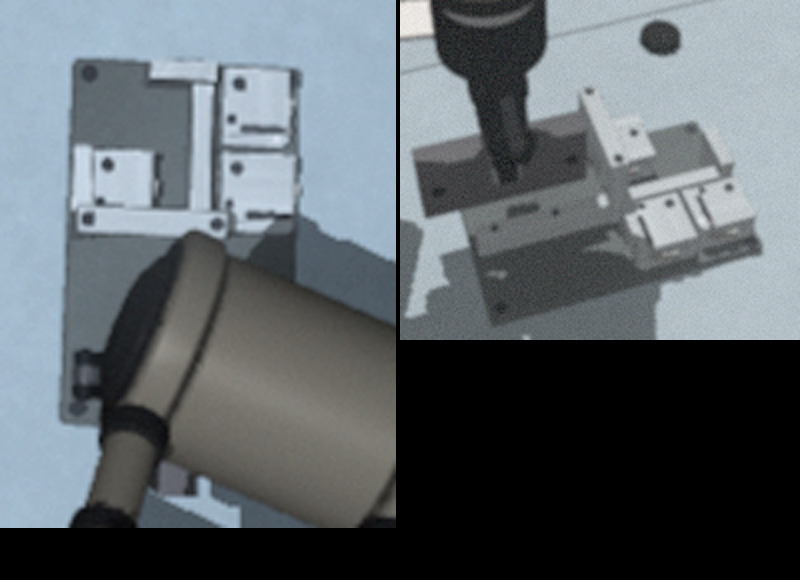

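The crop shows the arm hiding the plate from above. The side view shows the plate level beside the wall, with its leading end just short of the bridge at about (590,140).

apply_moves(moves=[[1.6,0,0,2,0],[1.6,0,0,3.5,0],[1.6,0,0,4.2,0],[1.6,0,0,4.4,0],[1.6,0,0,4.4,0]])

```text
clock: 7.05
ee_pos: [0.4801, -0.1198, 0.0575]
orientation: [[-0.999, 0.036, 0.0], [0.036, 0.999, -0.0], [-0.0, -0.0, -1.0]]
ft_force: [0.5, 0.6, -0.6]
grip_width: 0.0216
grip_force: 45.0
```

apply_moves(moves=[[1.6,0,0,0.1,0],[1.6,0,0,0.1,0],[1.6,0,0,0.15,0],[1.6,0,0,0.15,0]])

```text
clock: 7.55
ee_pos: [0.48, -0.1198, 0.0563]
orientation: [[-0.999, 0.036, 0.001], [0.036, 0.999, -0.0], [-0.001, -0.0, -1.0]]
ft_force: [-1.8, 0.6, 5.1]
grip_width: 0.021
grip_force: 45.7
```

apply_moves(moves=[[1.6,0,-0.15,0,0],[1.6,0,-0.25,0,0],[1.6,0,-0.25,0,0]])

```text
clock: 7.92
ee_pos: [0.4801, -0.1219, 0.0562]
orientation: [[-0.999, 0.036, 0.001], [0.036, 0.999, 0.0], [-0.001, 0.001, -1.0]]
ft_force: [0.1, 2.7, 4.3]
grip_width: 0.0215
grip_force: 45.8
```

apply_moves(moves=[[1.6,0,-0.1,0,0],[1.6,0,-0.1,0,0]])

```text
clock: 8.18
ee_pos: [0.4801, -0.1226, 0.0562]
orientation: [[-0.999, 0.036, 0.001], [0.036, 0.999, 0.001], [-0.001, 0.001, -1.0]]
ft_force: [-1.3, 4.2, 5.3]
grip_width: 0.0218
grip_force: 45.9
```

apply_moves(moves=[[1.6,0,-0.1,0,0],[1.6,0,-0.1,0,0]])

```text
clock: 8.43
ee_pos: [0.4801, -0.1228, 0.0563]
orientation: [[-0.999, 0.036, 0.001], [0.036, 0.999, 0.002], [-0.001, 0.002, -1.0]]
ft_force: [1.0, 9.8, 7.0]
grip_width: 0.0211
grip_force: 46.1
```

```bash
python3 -c "
from h import *
o=telemetry.get_obs();print(o['wrist_torque'].round(2),o['ft_force'].round(1),o['ee_pos'].round(4))"
```

```text
[ 1.56 -0.23  0.23] [1.  9.8 7. ] [ 0.4801 -0.1228  0.0563]
```

apply_moves(moves=[[1.6,0,0.07,-0.05,0],[1.6,-0.8,0.07,-0.05,0],[1.6,-1.6,0.07,-0.05,0],[1.6,-1.6,0.07,-0.05,0]])

```text
clock: 8.93
ee_pos: [0.495, -0.1232, 0.0563]
orientation: [[-0.999, 0.036, -0.002], [0.036, 0.999, 0.002], [0.002, 0.002, -1.0]]
ft_force: [-3.2, 5.6, 5.3]
grip_width: 0.0214
grip_force: 46.0
```

apply_moves(moves=[[1.6,-0.6,0,0,0],[1.6,-1.2,0,0,0],[1.6,-1.2,0,0,0]])

```text
clock: 9.3
ee_pos: [0.5068, -0.1236, 0.0563]
orientation: [[-0.999, 0.036, -0.003], [0.036, 0.999, 0.002], [0.003, 0.002, -1.0]]
ft_force: [-5.0, 5.7, 6.4]
grip_width: 0.0212
grip_force: 46.0
```

```bash
python3 -c "
from h import *
o=telemetry.get_obs();print(o['wrist_torque'].round(2),o['ft_force'].round(1),o['ee_pos'].round(4))"
```

```text
[0.82 0.56 0.15] [-5.   5.7  6.4] [ 0.5068 -0.1236  0.0563]
```

apply_moves(moves=[[1.6,-0.5,0,-0.02,0],[1.6,-1.2,0,-0.02,0],[1.6,-1.2,0,-0.02,0]])

```text
clock: 9.68
ee_pos: [0.5183, -0.124, 0.0564]
orientation: [[-0.999, 0.036, -0.004], [0.036, 0.999, 0.002], [0.004, 0.002, -1.0]]
ft_force: [-6.3, 5.5, 6.8]
grip_width: 0.0214
grip_force: 46.1
```

apply_moves(moves=[[1.6,0,0.05,0.0,0],[2.4,0,0.05,0,0],[3.0,0,0.05,0,0],[3.6,0,0.05,0,0],[4.0,0,0.05,0,0]])

```text
clock: 10.3
ee_pos: [0.5199, -0.1246, 0.0565]
orientation: [[-0.999, 0.036, 0.0], [0.036, 0.999, 0.0], [-0.0, 0.0, -1.0]]
ft_force: [0.2, 0.7, 0.4]
grip_width: 0.0401
grip_force: 0.0
```

apply_moves(moves=[[4.0,1.5,0.05,0,0],[4.0,3,0.05,0,0],[4.0,4.5,0.05,0,0],[4.0,5.4,0.05,0,0],[4.0,5.4,0.05,0,0]])

```text
clock: 10.92
ee_pos: [0.4656, -0.1221, 0.0566]
orientation: [[-0.999, 0.036, 0.0], [0.036, 0.999, 0.0], [-0.0, 0.0, -1.0]]
ft_force: [0.8, -0.3, 0.2]
grip_width: 0.04
grip_force: 0.0
```

```bash
python3 plan.py 0.466 -0.122 0.0565 -2.1; python3 - <<'E'
from h import *
c,im=shot("wrist","w3.png")
c2,s=shot("side","s3.png")
o=np.zeros((480,800,3),np.uint8)
o[:360,:480]=cv2.resize(im,(480,360)); b=cv2.resize(s[250:400,250:410],None,fx=2,fy=2,interpolation=cv2.INTER_CUBIC)
o[:b.shape[0],480:480+b.shape[1]]=b
cv2.imwrite("pics/c3.png",cv2.convertScaleAbs(o,alpha=1.5))
E
```

```text
pos [ 0.4656 -0.1221  0.0566] yaw -2.08 t 10.925
shift [-0.04  0.01  0.01] turn 0.02 F [ 0.8 -0.3  0.2] w 0.04
```

View pics/c3.png

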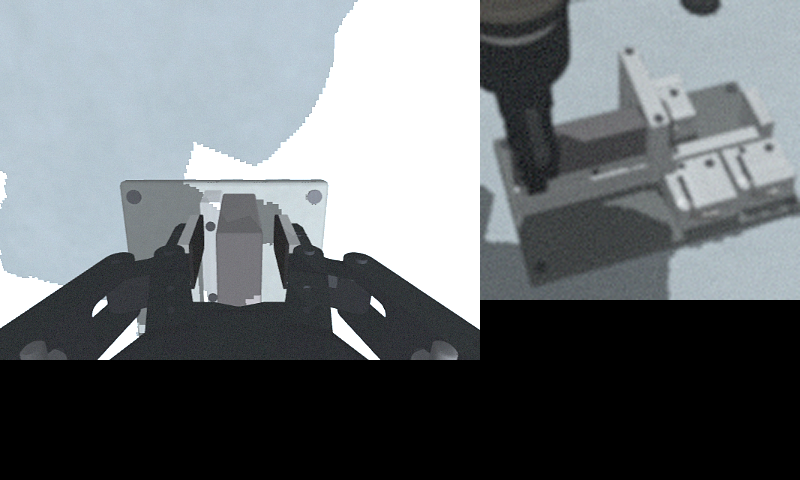

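The wrist half of the picture shows the plate upright, its tail at (240,250) between the open fingers. The side half shows its front under the bridge. Now I'll grip the tail and slide.

apply_moves(moves=[[2.6,0,0,0,0],[1.6,0,0,0,0],[1.6,0,0,0,0],[1.6,0,0,0,0]], newtons=40)

```text
clock: 11.52
ee_pos: [0.4663, -0.1221, 0.0566]
orientation: [[-0.999, 0.036, 0.001], [0.036, 0.999, -0.0], [-0.001, -0.0, -1.0]]
ft_force: [1.6, 1.9, 0.6]
grip_width: 0.0216
grip_force: 39.2
```

apply_moves(moves=[[1.6,-0.5,0,0,0],[1.6,-1.0,0,0,0],[1.6,-1.5,0,0,0],[1.6,-1.5,0,0,0]])

```text
clock: 12.02
ee_pos: [0.4801, -0.1225, 0.0566]
orientation: [[-0.999, 0.036, -0.002], [0.036, 0.999, 0.0], [0.002, 0.0, -1.0]]
ft_force: [-3.4, -0.5, 5.6]
grip_width: 0.0217
grip_force: 40.0
```

apply_moves(moves=[[1.6,-0.5,0,0,0],[1.6,-1.0,0,0,0],[1.6,-1.5,0,0,0],[1.6,-2.0,0,0,0],[1.6,-2.0,0,0,0]])

```text
clock: 12.65
ee_pos: [0.5002, -0.1232, 0.0566]
orientation: [[-0.999, 0.036, -0.002], [0.036, 0.999, 0.0], [0.002, 0.0, -1.0]]
ft_force: [-3.4, 0.6, 5.0]
grip_width: 0.0212
grip_force: 39.9
```

```bash
python3 plan.py 0.538 -0.122 0.0565 -2.1
```

```text
pos [ 0.5002 -0.1232  0.0566] yaw -2.05 t 12.65
shift [-3.78  0.26  0.  ] turn 0.05 F [-3.4  0.6  5. ] w 0.0212
```

apply_moves(moves=[[1.6,-0.7,0,0,0],[1.6,-1.4,0,0,0],[1.6,-2.1,0,0,0],[1.6,-2.8,0,0,0],[1.6,-3.0,0,0,0]])

```text
clock: 13.28
ee_pos: [0.5295, -0.1243, 0.0566]
orientation: [[-0.999, 0.036, -0.003], [0.036, 0.999, 0.0], [0.003, 0.0, -1.0]]
ft_force: [-7.8, -0.0, 7.7]
grip_width: 0.0215
grip_force: 40.4
```

apply_moves(moves=[[1.6,-0.3,0,0,0],[1.6,-0.3,0,0,0]])

```text
clock: 13.52
ee_pos: [0.5327, -0.1244, 0.0566]
orientation: [[-0.999, 0.036, -0.002], [0.036, 0.999, 0.0], [0.002, 0.0, -1.0]]
ft_force: [-4.4, 0.8, 5.4]
grip_width: 0.0214
grip_force: 40.0
```

apply_moves(moves=[[1.6,-0.2,0,0,0],[1.6,-0.2,0,0,0]])

```text
clock: 13.78
ee_pos: [0.5346, -0.1244, 0.0566]
orientation: [[-0.999, 0.036, -0.003], [0.036, 0.999, 0.0], [0.003, 0.0, -1.0]]
ft_force: [-5.5, 0.4, 7.3]
grip_width: 0.021
grip_force: 40.0
```

apply_moves(moves=[[1.6,-0.2,0,0,0],[1.6,-0.2,0,0,0]])

```text
clock: 14.02
ee_pos: [0.5365, -0.1245, 0.0566]
orientation: [[-0.999, 0.036, -0.003], [0.036, 0.999, 0.0], [0.003, 0.0, -1.0]]
ft_force: [-5.6, 0.2, 6.5]
grip_width: 0.0216
grip_force: 40.0
```

apply_moves(moves=[[1.6,-0.15,0,0,0],[1.6,-0.15,0,0,0]])

```text
clock: 14.28
ee_pos: [0.538, -0.1246, 0.0566]
orientation: [[-0.999, 0.036, -0.003], [0.036, 0.999, 0.0], [0.003, 0.0, -1.0]]
ft_force: [-5.6, 0.1, 6.6]
grip_width: 0.0215
grip_force: 40.0
```

apply_moves(moves=[[1.6,-0.15,0,0,0],[1.6,-0.15,0,0,0]])

```text
clock: 14.52
ee_pos: [0.5389, -0.1246, 0.0566]
orientation: [[-0.999, 0.036, -0.004], [0.036, 0.999, 0.001], [0.004, 0.0, -1.0]]
ft_force: [-8.1, -0.0, 8.7]
grip_width: 0.0216
grip_force: 40.2
```

apply_moves(moves=[[1.6,-0.1,0,0,0],[1.6,-0.1,0,0,0]])

```text
clock: 14.78
ee_pos: [0.539, -0.1246, 0.0566]
orientation: [[-0.999, 0.036, -0.006], [0.036, 0.999, 0.001], [0.006, 0.001, -1.0]]
ft_force: [-12.1, -0.0, 10.6]
grip_width: 0.0215
grip_force: 40.7
```

It has reached the stop: the force climbs while the position stays fixed. I'll ease off, release and lift.

apply_moves(moves=[[1.6,0.1,0,0,0],[2.4,0.1,0,0,0],[3.2,0.1,0,0,0],[4.2,0.1,0,0,0],[4.2,0.1,0,0,0]])

```text
clock: 15.4
ee_pos: [0.5408, -0.1247, 0.0564]
orientation: [[-0.999, 0.036, 0.0], [0.036, 0.999, 0.0], [-0.0, 0.0, -1.0]]
ft_force: [0.6, 0.1, 0.4]
grip_width: 0.0419
grip_force: 0.0
```

apply_moves(moves=[[4.2,0,0,-2,0],[4.2,0,0,-5,0],[4.2,1,0,-10,0],[4.2,5,3,-13,0],[4.2,9,6,-14,0]])

```text
clock: 16.02
ee_pos: [0.4528, -0.0613, 0.1982]
orientation: [[-0.999, 0.037, 0.004], [0.037, 0.999, -0.001], [-0.004, -0.001, -1.0]]
ft_force: [0.2, 0.6, -0.6]
grip_width: 0.0423
grip_force: 0.0
```

apply_moves(moves=[[4.2,3,6,0,0],[4.2,6,12,0,0],[4.2,6,15,0,0],[4.2,6,15,0,0]])

```text
clock: 16.52
ee_pos: [0.3979, 0.0925, 0.1968]
orientation: [[-0.999, 0.032, 0.001], [0.032, 0.999, 0.0], [-0.001, 0.0, -1.0]]
ft_force: [0.6, -0.4, -0.1]
grip_width: 0.0418
grip_force: 0.0
```

```bash
python3 - <<'E'
from h import *
c,im=shot("top","t4.png")
c2,s=shot("side","s4.png")
o=np.zeros((600,800,3),np.uint8)
a=cv2.resize(im[225:355,350:440],None,fx=4.4,fy=4.4,interpolation=cv2.INTER_CUBIC); b=cv2.resize(s[250:400,250:420],None,fx=2.3,fy=2.3,interpolation=cv2.INTER_CUBIC)
o[:a.shape[0],:a.shape[1]]=a; o[:b.shape[0],400:400+b.shape[1]]=b
d=cv2.resize(im[285:385,170:275],None,fx=2.3,fy=2.3); o[350:350+d.shape[0],420:420+d.shape[1]]=d
cv2.imwrite("pics/c4.png",cv2.convertScaleAbs(o,alpha=1.5))
E
```

```text
(no output)
```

View pics/c4.png

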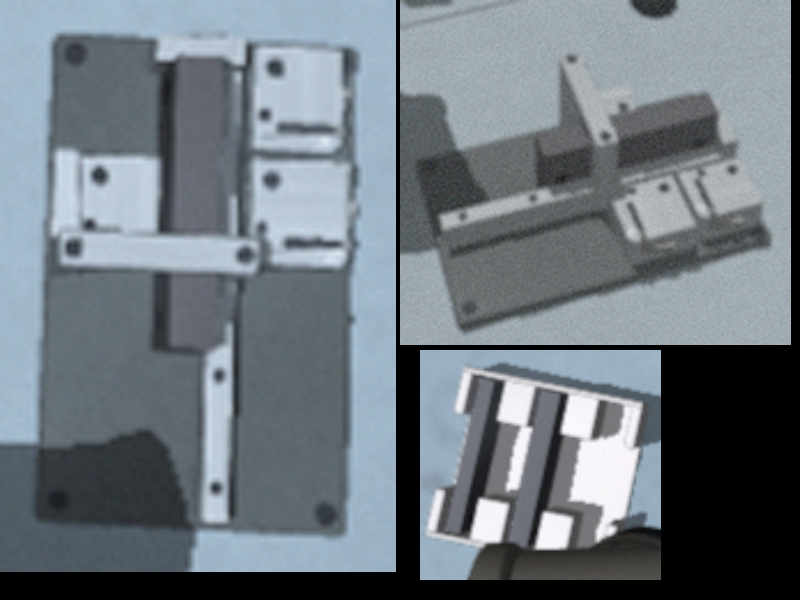

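The plate is against the end stop at about (200,58), its tail is before the bridge at about (195,350), and the other two still stand in the rack. A quick numeric check before I hand in.

```bash
python3 - <<'E'
from h import *
c=imaging.calibration("top")
th=np.radians(-2.05);ex=np.array([np.cos(th),np.sin(th)]);ey=np.array([-ex[1],ex[0]]);O=np.array([.560,-.1374])
S=lambda u,v:[(onz(c,350+u/4.4,225+v/4.4,.070)[:2]-O)@e for e in(ex,ey)]
for n,u,v in(("tailL",170,347),("tailR",206,352),("tailR2",224,345),("headL",176,57),("headR",226,60)): print(n,np.round(S(u,v),4))
E
```

```text
tailL [-0.0345  0.0196]
tailR [-0.0359  0.0039]
tailR2 [-0.0324 -0.0039]
headL [0.0936 0.0209]
headR [ 0.0933 -0.0013]
```

```bash
python3 -c "
from station import bot
print(bot.close_job())"
```

```text
the job is handed in; nothing more can be done
None
```

I handed the job in: the thick (22 mm) spacer is home against the end stop, upright along the wall, in a gap I measured at about 23.5 mm. The other two are still in the rack and the arm is clear. I picked the thick one from that measurement and tried only it; the feeler's angle wasn't read directly, and I don't have the judge's verdict.

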